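# Pin the frame corner and hold it square

### The arm

A 6-joint arm with a two-finger parallel gripper is mounted at the origin on a cart in front of the work surface, level with it; the furniture and walls round the work are solid. World frame = base frame: x ahead of the robot, y to its left, z up, the work surface at z = 0. Lengths are in m, angles in rad, forces in N, time in s.
With the tool pointing down it reaches from about 0.225 to 0.875 m from the base axis. Payload 3.4 kg.
Tool frame: the origin (TCP) lies on the centre line of the jaws, within the pads' length; the fingertips stand 17 mm ahead of it and the grasp point (between the pads) lies 2 mm behind it; z points along the fingers, y is the line along which they close (so a half turn about z gives the same grasp; the last joint's range is limited). The gripper opens to 85 mm and grips with 20 to 120 N. Pads are 22 mm wide; open, the fingers measure 114 mm over their backs; the gripper's body (76 mm by 85 mm) begins 54 mm behind the grasp point. The pads swing forward as they close: fully open they stand 13 mm farther back than shut.
Start: joints at [-1.31, 0.276, 1.505, -0, 1.361, -0.121], TCP at [0.214, -0.534, 0.248] pointing down, gripper open.
Joint ranges: [-2.89, 2.89], [-0.75, 2.08], [0.22, 2.7], [-1.18, 4.32], [0.11, 2.71], [-2.7, 2.7]. Speed limits (rad/s): [2.57, 2.57, 3.14, 3.14, 3.14, 3.14].

### API

Orientations are given as a unit quaternion [w, x, y, z].
In Python, from rig import manip gives the robot as it stands.
- The arm moves only by the tool move_arm, never from a script. Its argument "steps" is one flat list of numbers, 7 for each row, row after row: the turn, a rotation vector about the world's x, y, z normalised to -1 to 1, where 1 is 360 degrees, then the shift along the world's x, y, z normalised to -1 to 1, where 1 is 1 m, then the opening, from -1 (shut) to 1 (fully open). A call has exactly 10 rows; each row is the pose to reach, as a shift and turn from the pose commanded when the call began, turning the shorter way round; what a row does not reach only later rows make up. A row lasts 1/10 s, in which the tool goes at most 50 mm and 8.59 degrees, less where a joint would pass 70% of its speed; a pose out of reach is approached as far as the arm can. A call with a number of a shift or a turn outside -1 to 1 is refused whole. A call with a gripper value outside its range is refused whole. The fingers move at their own pace and stop on an object; "squeeze" is the grip in N (left out, the last holds). Time passes only in rows, so rows that repeat a pose let the fingers close, or fill a call up. It gives the time, the measured TCP pose, the force, the opening and the grip force at its end, in the units of the state.
- manip.get_state(): the state, without advancing time (a new reading comes with each control period).
- manip.get_image(name): name is "side" or "top" or "wrist"; returns a dict with "pixels" (384x512x3 uint8, blue, green, red), "fx", "fy", "cx", "cy" (pixels), "R" (3x3) and "t" (3): a world point X has camera coordinates R X + t. Camera axes: x right, y down, z forward; pixel columns grow to the right and rows downward; lengths in m; the calibration is good to about 2 mm. A picture is of the moment at which its call begins. There is no depth.
- manip.sign_off(): hands the job in; it is judged then, once.
The state is a dict: "clock": time; "qpos": joint angles; "qd": joint speeds; "effort": joint torques, N m; "position": TCP position; "ee_rot": TCP orientation; "contact_force": force on the tool from outside, world axes, zero at the start; "moment": the same for the moment, N m; "width": finger opening in m; "gripper_force": force on a finger pad.
Only numpy, scipy, OpenCV 4.12 (cv2) and the standard library are available. Lean on these libraries where they do the work, as an engineer would, in place of code of your own. Each camera call takes 0.05 s, during which the arm holds its last target. There are 200 camera calls.

### The job

The stud of this little timber frame lies askew under the steel joining plate. Take the knobbed pin out of its drilled wooden stand and push it fully down through the hole of the joining plate into the stud, then lay the triangular aluminium square flat on the bench in the inner corner between stud and bottom plate and press it in until its two outer faces lie flush against both timbers, which swings the stud square. Finish while still gripping the square and pressing it gently into the corner; leave the tape measure by the vise, the nail jar and the pencil where they are.

Things in the scene. Friction and masses are not known exactly. Their poses are not given: they have to be found in the camera images.
- plate: bottom plate of the frame: pine timber screwed to the bench, 30 mm high, spanning x 0 to 44, y -235 to +65 mm. Origin on the bench at the frame's inner corner: on the face towards the robot (-x), where the squared stud's inner face meets it. A 4 mm flat steel joining plate on top reaches out over the stud (x -96 to +40, y 2 to 42, z 30 to 34 mm). Fixed
- plate_hole (a point): centre of the 12.5 mm hole through the joining plate, on the plate's upper face, 34 mm above the bench; in the frame of plate it lies at x -70, y +22 mm
- stud: loose pine timber flat on the bench, 29 mm high, 0.3 to 0.7 kg, spanning x -164 to +66, y -22 to +22 mm. Origin on its underside, on the axis of its 12.5 mm through hole, which starts right under the joining plate's. Turned 3 to 8 degrees at the start, free end leaning into the inner corner; square when its axes are parallel to the bottom plate's (4 mm gap stays at its end)
- pin: pin, 62 mm long, upright in the wooden stand. Origin at the tip of its shank, z up. Steel shank 10 mm thick, 30 mm long, bevelled for the last 4 mm; above it a round black knob (z 30 to 62 mm), 22 mm across at foot and top, 19 mm between. The knob's foot stops it: in the stand, and when fully home in the joining plate, the tip is 4 mm above the bench
- pin_stand: drilled wooden block, 46 x 110 x 34 mm, fixed; origin under its centre. The pin stands in its hole at y -35 mm
- square: aluminium square lying flat, 22 mm high, 0.3 kg: two legs 18 mm wide along -x and -y, each to 165 mm, with a diagonal brace between. Origin on the underside at the outer right-angled corner (notched 12 mm); the outer faces are the planes x = 0 and y = 0. Home in the corner, its axes are parallel to plate's and its origin is within a few mm of that origin
- square_brace (a point): middle of the diagonal brace, at x -70, y -70, z +11 mm in square, near the centre of mass: the place to grip, across its thickness. The brace is 14 mm thick, 22 mm high, 167 mm long, at right angles to the line from the square's corner to this point
- tape_measure: yellow tape measure beside the vise, 81 x 111 x 34 mm, to be left alone; origin under its centre
- pencil: flat red carpenter's pencil, 14 x 172 x 7 mm, to be left alone; origin under its centre
- nail_jar: glass jar of nails with a yellow lid, 70 mm across, 97 mm high, to be left alone; origin under its centre
- bench_vise: blue bench vise between the frame corner, the square and the pin stand, fixed: an obstacle. Origin 13 mm below the bench top; it spans x -180 to +75, y -103 to +113 mm about it, its jaws rise 150 mm above the bench (x -110 to -5 mm), its handle at the front (x -164 mm) to 200 mm. Carry things over it or round behind it
- red_case: closed red tool case, 254 x 370 x 82 mm, fixed, right of the square: an obstacle; origin under its centre
Not all that is in view belongs to the job. Several things look just like the pin: the one meant starts farthest to the robot's left.

How it is judged:
On the way:
1. the pin is fully down through the joining plate and the stud (height (world z) of pin below 0.009 m and horizontal distance between pin and stud below 0.005 m and angle between pin's own z axis and vertical below 0.15 rad), for 0.2 s.
At the end, for the whole second after the job is handed in: Pin home (tip under 9 mm above the bench, within 5 mm of the stud's hole axis); stud, square and bottom plate true to one another within 1.1 degrees; the square flat on the bench, its corner within 8 mm of the inner corner, held by the fingers and pressing on both timbers (1 N or more), at rest (all of step 1 and angle between the x axis of each of stud, square and the x axis of plate, either way round below 0.02 rad and angle between the x axis of square and the x axis of stud, either way round below 0.02 rad and horizontal distance between square and plate below 0.008 m and height (world z) of square below 0.008 m and angle between square's own z axis and vertical below 0.06 rad and contact force between square and plate above 1 N and contact force between square and stud above 1 N and contact force between the fingers and square above 2 N and linear speed of each of square, stud below 0.02 m/s); the arm keeps its last pose, push and grip.
It fails at once if the tape measure was disturbed (30 mm) (distance of tape_measure from where it was at the start of the episode above 0.03 m).
It fails at once if the nail jar was disturbed (30 mm) (distance of nail_jar from where it was at the start of the episode above 0.03 m).
It fails at once if the pencil was disturbed (30 mm) (distance of pencil from where it was at the start of the episode above 0.03 m).
It also fails if it takes over 70 s, if anything falls off the work surface, if the arm or the gripper's body presses on something with over 40 N, if the wrist force passes 120 N, or if a joint passes its speed limit or range.

## Working session

There is one attempt and no reset: what is moved stays moved. The work goes in short steps, Python scripts to look and compute and a tool call to move; the robot and the scene stay as the last step left them, time stands still between calls to the robot, and variables do not carry over. Pictures are saved under pics/ and viewed, at most 10 in all, crops included, and the job is handed in when it is done.

Besides the shell and the picture viewer there is one more tool, called after "Call:" by a JSON object that holds its "fn" and its "kwargs". move_arm: Moves the arm, as the interface text tells. Scaled input: -1 to 1 covers 1 m each way for a shift and 360 degrees each way for a turn. Its arguments: {"type":"object","properties":{"steps":{"type":"array"},"squeeze":{"type":"number"}},"required":["steps"]}

```bash
ls; mkdir -p pics; cat > h.py <<'E'
import sys; sys.path.insert(0,'.')
import numpy as np, cv2
from rig import manip
def grab(n,f):
    i=manip.get_image(n); cv2.imwrite(f'pics/{f}.png',i['pixels']); np.savez(f'pics/{f}.npz',**i); return i
def load(f): return dict(np.load(f'pics/{f}.npz'))
def ray(i,u,v,z):
    R,t=i['R'],i['t']; d=R.T@np.array([(u-i['cx'])/i['fx'],(v-i['cy'])/i['fy'],1]); c=-R.T@t
    return c+d*(z-c[2])/d[2]
def proj(i,X):
    p=i['R']@np.asarray(X,float)+i['t']; return np.array([i['fx']*p[0]/p[2]+i['cx'],i['fy']*p[1]/p[2]+i['cy']])
E
python3 - <<'E'
from h import *
for n in('top','side'):
    i=grab(n,n+'0'); print(n,-i['R'].T@i['t'],i['R'][2],i['fx'])
s=manip.get_state(); print(s)
E
```

```text
pics
top [ 0.50026844 -0.00581826  1.33864304] [ 0.05808934 -0.02235185 -0.99806113] 370.1752190578255
side [ 0.31247596 -0.96547393  0.61931322] [ 0.22158298  0.82716828 -0.51642387] 373.5607663882888
{'clock': 0.1, 'qpos': array([-1.30996681e+00,  2.76522126e-01,  1.50598666e+00,  2.98376682e-05,
        1.36073263e+00, -1.21043679e-01]), 'qd': array([ 0.00049939, -0.00227985, -0.00205396, -0.00020518, -0.00098703,
       -0.00020246]), 'effort': array([ 9.69809771e-04, -4.17696154e+01, -2.46405315e+01, -1.28933275e-04,
        5.80027787e-03, -2.42479040e-06]), 'position': array([ 0.21414503, -0.53315733,  0.24753961]), 'ee_rot': array([-8.23389437e-04,  9.81827179e-01,  1.89775423e-01, -4.30189649e-05]), 'contact_force': array([ 0.42867162,  0.30307129, -0.42169214]), 'moment': array([0.01820482, 0.03799769, 0.00686886]), 'gripper_force': 0.0, 'width': 0.08566443939031856}
```

View pics/top0.png

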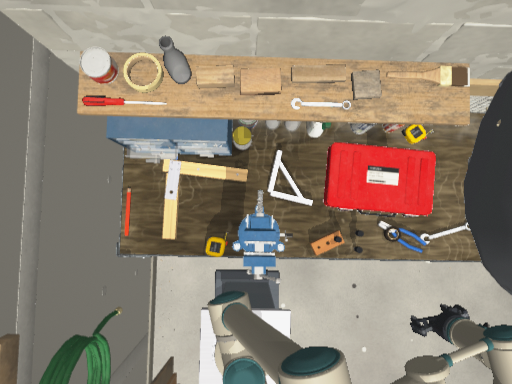

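View pics/side0.png

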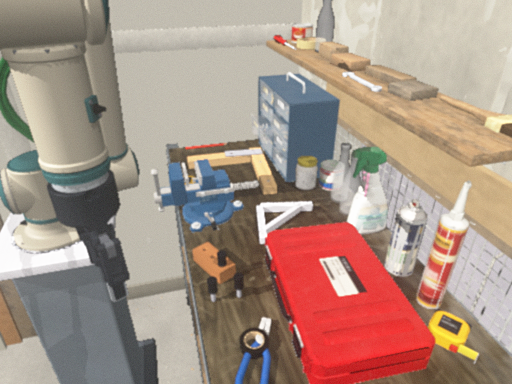

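The top view shows the frame at (170-245, 160-240), the square at (270-312, 150-206), the vise at (260,235), the stand at (327,242) with pin-like black knobs at about (340,237), (358,232) and (358,248), the tape at (215,246) and the pencil at (127,210). The side view shows the stand at (213,260) and knobs at (222,257), (212,285) and (238,285). I'll enlarge these next.

```bash
python3 - <<'E'
from h import *
t=load('top0')['pixels'];s=load('side0')['pixels']
A=cv2.resize(t[140:260,110:320],None,fx=3.8,fy=3.8,interpolation=cv2.INTER_CUBIC)
cv2.imwrite('pics/c1.png',A[:600,:800])
B=cv2.resize(t[220:265,300:375],None,fx=5.3,fy=5.3,interpolation=cv2.INTER_CUBIC)
C=cv2.resize(s[235:310,180:255],(400,400),interpolation=cv2.INTER_CUBIC)
M=np.zeros((400,800,3),np.uint8);M[:B.shape[0],:B.shape[1]]=B[:,:400];M[:400,400:]=C
cv2.imwrite('pics/c2.png',M)
E
```

```text
(no output)
```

View pics/c1.png

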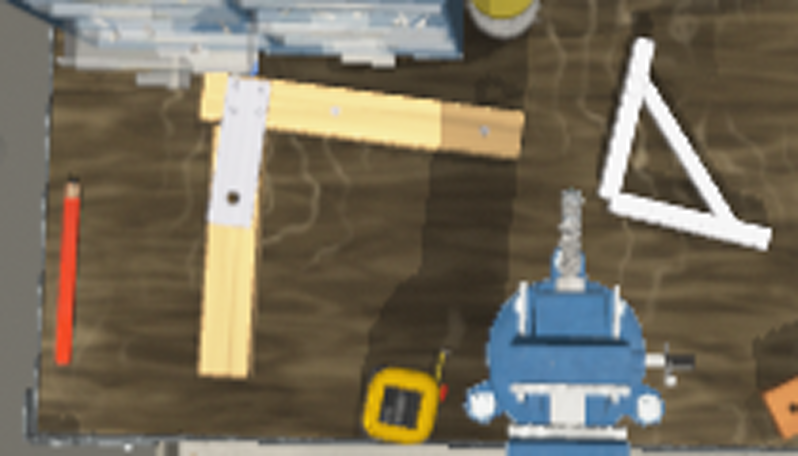

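View pics/c2.png

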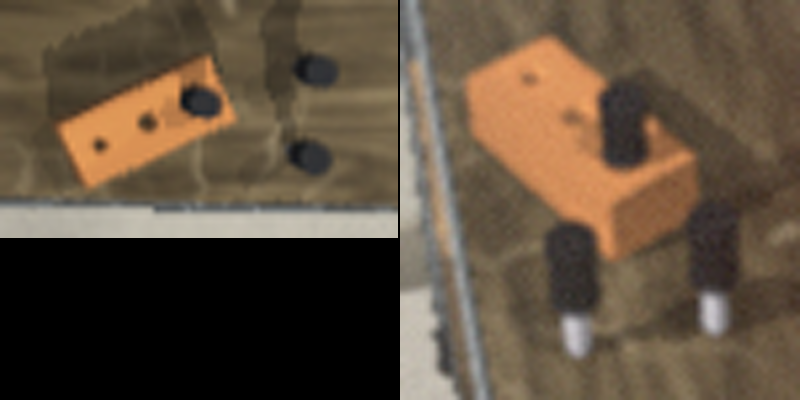

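The candidates in the top view are knob A, in the stand at (340,237); knob B, free-standing at (358,232); and knob C, free-standing at (358,248). The robot's left is image left, so A is the pin meant: it is the leftmost and the only one in the wooden stand, and the crop confirms it. Next I'll turn the pixels into positions.

```bash
python3 - <<'E'
from h import *
i=load('top0'); s=load('side0')
c1=lambda x,y,z:ray(i,110+(x+.5)/3.8-.5,140+(y+.5)/3.8-.5,z)
c2=lambda x,y,z:ray(i,300+(x+.5)/5.3-.5,220+(y+.5)/5.3-.5,z)
c3=lambda x,y,z:ray(s,180+(x+.5)*75/400-.5,235+(y+.5)*75/400-.5,z)
P=dict(hole=c1(233,197,.034),j1=c1(231,75,.034),j2=c1(270,80,.034),j3=c1(247,228,.034),j4=c1(208,222,.034),
 pe1=c1(524,112,.03),pe2=c1(520,158,.03),pl1=c1(204,73,.03),pl2=c1(200,119,.03),se1=c1(198,376,.029),se2=c1(250,378,.029),
 sqc=c1(601,196,.022),sqA=c1(640,38,.022),sqB=c1(764,250,.022),brace=c1(690,145,.022),
 knob=c2(201,101,.066),knobside=c3(623,95,.066)if 0 else c3(223,95,.066),st1=c2(58,124,.034),st2=c2(209,55,.034),st3=c2(237,119,.034),st4=c2(88,188,.034),tape=c1(400,405,.034),vise=c1(567,350,.15))
for k,v in P.items(): print(k,v.round(4))
h=lambda a,b:np.degrees(np.arctan2((P[b]-P[a])[1],(P[b]-P[a])[0])).round(1)
print('plate y',h('pe1','pl1'),h('pe2','pl2'),'jp x',h('j4','j1'),h('j3','j2'),'sq -y',h('sqc','sqA'),'sq -x',h('sqc','sqB'),'stand',h('st1','st2'))
E
```

```text
hole [0.5631 0.2717 0.034 ]
j1 [0.6764 0.2776 0.034 ]
j2 [0.6726 0.2414 0.034 ]
j3 [0.5347 0.2578 0.034 ]
j4 [0.5394 0.2938 0.034 ]
pe1 [0.6491 0.005  0.03  ]
pe2 [0.606  0.0077 0.03  ]
pl1 [0.6781 0.3036 0.03  ]
pl2 [0.6351 0.3056 0.03  ]
se1 [0.3977 0.2989 0.029 ]
se2 [0.3969 0.2512 0.029 ]
sqc [ 0.5727 -0.069   0.022 ]
sqA [ 0.7231 -0.1028  0.022 ]
sqB [ 0.5256 -0.2232  0.022 ]
brace [ 0.6228 -0.1519  0.022 ]
knob [ 0.4128 -0.3101  0.066 ]
knobside [ 0.4114 -0.3143  0.066 ]
st1 [ 0.3934 -0.2226  0.034 ]
st2 [ 0.4411 -0.3228  0.034 ]
st3 [ 0.3992 -0.3419  0.034 ]
st4 [ 0.3517 -0.2431  0.034 ]
tape [0.3754 0.1123 0.034 ]
vise [ 0.4353 -0.037   0.15  ]
plate y 84.5 84.4 jp x -6.7 -6.8 sq -y -12.6 sq -x -107.0 stand -64.6
```

Call:
{"fn": "move_arm", "kwargs": {"steps": [0,0,0,0.04,0.045,-0.02,0.4,0,0,0,0.08,0.09,-0.04,0.4,0,0,0,0.12,0.13,-0.06,0.4,0,0,0,0.16,0.18,-0.08,0.4,0,0,0,0.18,0.2,-0.09,0.4,0,0,0,0.197,0.219,-0.098,0.4,0,0,0,0.197,0.219,-0.098,0.4,0,0,0,0.197,0.219,-0.098,0.4,0,0,0,0.197,0.219,-0.098,0.4,0,0,0,0.197,0.219,-0.098,0.4]}}

```text
clock: 1.1
position: [0.4108, -0.3162, 0.1509]
ee_rot: [0.001, 0.982, 0.189, 0.0]
contact_force: [-0.8, 0.3, 1.1]
width: 0.0601
gripper_force: 0.0
```

```bash
python3 - <<'E'
from h import *
i=grab('wrist','w1'); st=manip.get_state(); print(st['position'],st['ee_rot'],st['qpos'],st['width'],st['contact_force'])
print(-i['R'].T@i['t'],i['R'][2]); print(proj(i,[.4114,-.3142,.066]),proj(i,[.4114,-.3142,.034]),proj(i,st['position']))
E
```

```text
[ 0.41069234 -0.31622415  0.15090893] [7.45689685e-04 9.82019403e-01 1.88778467e-01 1.64237048e-04] [-7.90082454e-01  2.66764901e-01  1.77764740e+00 -6.27402883e-04
  1.09575888e+00  4.01164123e-01] 0.059606777773819127 [-0.78161691 -0.2863079   0.29561985]
[ 0.48713847 -0.28526058  0.27593275] [-0.29667551 -0.12145761 -0.94722315]
[250.95336726 199.02418362] [251.1243858  186.94753764] [253.14028879 257.88584489]
```

View pics/w1.png

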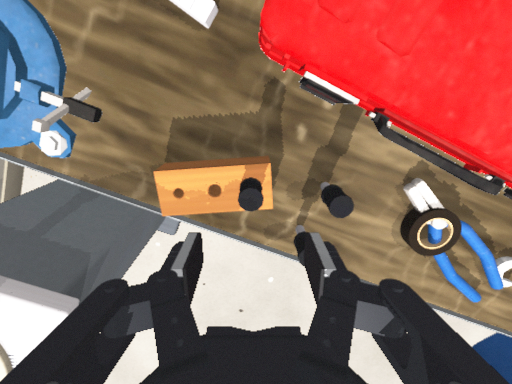

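The pin's knob top is at (251,195), where I predicted (251,199), so the position is confirmed. Pin B is at (340,200), and pin C is mostly hidden by the right finger near (300,235), so I'll check finger clearance.

```bash
python3 - <<'E'
from h import *
i=load('top0');w=load('w1')
c2=lambda x,y,z:ray(i,300+(x+.5)/5.3-.5,220+(y+.5)/5.3-.5,z)
print('B',c2(318,70,.062),'C',c2(312,157,.062),'B w',ray(w,341,203,.062),'pin w',ray(w,251,192,.066))
# knob centroid
g=w['pixels'][170:215,235:270].max(2); m=cv2.inRange(g,0,60); print(cv2.moments(m,True)['m10']/m.sum()*255+235,cv2.moments(m,True)['m01']/m.sum()*255+170, np.where(m.any(1))[0][[0,-1]]+170,np.where(m.any(0))[0][[0,-1]]+235)
print(proj(w,[.4114,-.3142,.066]),proj(w,[.4114,-.3142,.034]))
p=np.array([.4114,-.3142]);d=np.array([np.cos(np.radians(-68)),np.sin(np.radians(-68))])
for n in(c2(318,70,.062),c2(312,157,.062)): q=n[:2]-p; print('along',q@d,'across',q[0]*-d[1]+q[1]*d[0])
E
```

```text
B [ 0.43414882 -0.38748621  0.062     ] C [ 0.37778348 -0.38392832  0.062     ] B w [ 0.43535637 -0.38829441  0.062     ] pin w [ 0.41724784 -0.31191837  0.066     ]
250.04470198675497 194.31788079470198 [178 210] [239 262]
[250.95336726 199.02418362] [251.1243858  186.94753764]
along 0.07647164997778864 across -0.006361157501108272
along 0.05205800767390745 across -0.05728938069345223
```

Call:
{"fn": "move_arm", "kwargs": {"steps": [0,0,0,0,0.002,-0.03,0.4,0,0,0,0,0.002,-0.06,0.4,0,0,0,0,0.002,-0.085,0.4,0,0,0,0,0.002,-0.096,0.4,0,0,0,0,0.002,-0.096,0.4,0,0,0,0,0.002,-0.096,-1,0,0,0,0,0.002,-0.096,-1,0,0,0,0,0.002,-0.096,-1,0,0,0,0,0.002,-0.096,-1,0,0,0,0,0.002,-0.096,-1], "squeeze": 60}}

```text
clock: 2.15
position: [0.4119, -0.3133, 0.0557]
ee_rot: [0.001, 0.982, 0.19, 0.001]
contact_force: [-0.8, -0.3, 6.0]
width: 0.0193
gripper_force: 58.3
```

Call:
{"fn": "move_arm", "kwargs": {"steps": [0,0,0,0,0,0.03,-1,0,0,0,0,0,0.07,-1,0,0,0,0,0,0.11,-1,0,0,0,0,0,0.15,-1,0,0,0,0,0,0.19,-1,0,0,0,0,0,0.23,-1,0,0,0,0.005,0.02,0.25,-1,0,0,0,0.015,0.06,0.25,-1,0,0,0,0.025,0.1,0.25,-1,0,0,0,0.035,0.14,0.25,-1]}}

```text
clock: 3.15
position: [0.4462, -0.1712, 0.3048]
ee_rot: [0.0, 0.982, 0.189, 0.0]
contact_force: [0.4, -0.4, -0.1]
width: 0.0189
gripper_force: 59.2
```

Call:
{"fn": "move_arm", "kwargs": {"steps": [0,0,0,0.01,0.04,0,-1,0,0,0,0.02,0.08,0,-1,0,0,0,0.03,0.12,0,-1,0,0,0,0.04,0.16,0,-1,0,0,0,0.05,0.2,0,-1,0,0,0,0.06,0.24,0,-1,0,0,0,0.07,0.28,0,-1,0,0,0,0.08,0.32,0,-1,0,0,0,0.09,0.36,0,-1,0,0,0,0.1,0.4,0,-1]}}

```text
clock: 4.15
position: [0.5461, 0.2292, 0.3045]
ee_rot: [0.0, 0.982, 0.19, 0.0]
contact_force: [0.3, 0.4, -0.5]
width: 0.019
gripper_force: 59.2
```

Call:
{"fn": "move_arm", "kwargs": {"steps": [0,0,0,0.008,0.02,-0.03,-1,0,0,0,0.016,0.042,-0.07,-1,0,0,0,0.016,0.042,-0.1,-1,0,0,0,0.016,0.042,-0.13,-1,0,0,0,0.016,0.042,-0.15,-1,0,0,0,0.016,0.042,-0.164,-1,0,0,0,0.016,0.042,-0.164,-1,0,0,0,0.016,0.042,-0.164,-1,0,0,0,0.016,0.042,-0.164,-1,0,0,0,0.016,0.042,-0.164,-1]}}

```text
clock: 5.15
position: [0.5629, 0.2696, 0.1416]
ee_rot: [-0.0, 0.982, 0.19, 0.001]
contact_force: [-0.2, -0.8, -0.3]
width: 0.0191
gripper_force: 59.2
```

```bash
python3 - <<'E'
from h import *
i=grab('wrist','w2'); st=manip.get_state(); p=st['position'];print(p,st['ee_rot'],st['contact_force'])
print('hole pred',proj(i,[.5631,.2717,.034]),'tip pred',proj(i,p-[0,0,.052]), 'knob', proj(i,p-[0,0,.022]))
c=i['pixels'][130:330,150:350];cv2.imwrite('pics/w2c.png',cv2.resize(c,(600,600),interpolation=cv2.INTER_CUBIC))
E
```

```text
[0.56280721 0.26954827 0.14150245] [-1.07253874e-04  9.81835051e-01  1.89733478e-01  1.06264102e-03] [ 0.02305644  0.78514197 -0.15489746]
hole pred [250.98282991 190.82223753] tip pred [253.09299081 217.31449243] knob [253.14659668 237.74783516]
```

View pics/w2c.png

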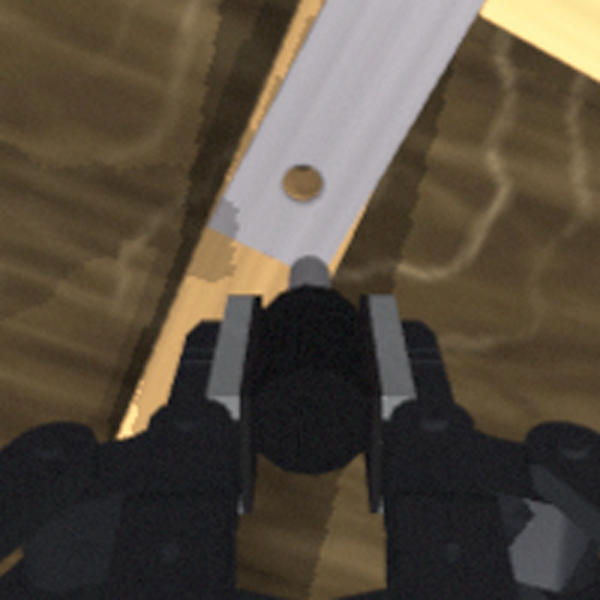

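The hole is at wrist pixel (250.7,190.7), where I predicted (251.0,190.8), and the shank tip is at about (253,217), also as predicted. The pin hangs straight and the hole position is confirmed.

Call:
{"fn": "move_arm", "kwargs": {"steps": [0,0,0,0,0.002,-0.01,-1,0,0,0,0,0.002,-0.02,-1,0,0,0,0,0.002,-0.03,-1,0,0,0,0,0.002,-0.04,-1,0,0,0,0,0.002,-0.048,-1,0,0,0,0,0.002,-0.052,-1,0,0,0,0,0.002,-0.055,-1,0,0,0,0,0.002,-0.058,-1,0,0,0,0,0.002,-0.058,-1,0,0,0,0,0.002,-0.058,-1]}}

```text
clock: 6.2
position: [0.5624, 0.2714, 0.0826]
ee_rot: [0.0, 0.982, 0.19, 0.0]
contact_force: [0.0, 0.1, -0.7]
width: 0.0192
gripper_force: 59.2
```

No contact yet, with the tip at about 31 mm, so I'll continue down.

Call:
{"fn": "move_arm", "kwargs": {"steps": [0,0,0,0,0,-0.002,-1,0,0,0,0,0,-0.005,-1,0,0,0,0,0,-0.008,-1,0,0,0,0,0,-0.011,-1,0,0,0,0,0,-0.014,-1,0,0,0,0,0,-0.017,-1,0,0,0,0,0,-0.02,-1,0,0,0,0,0,-0.022,-1,0,0,0,0,0,-0.022,-1,0,0,0,0,0,-0.022,-1]}}

```text
clock: 7.2
position: [0.5623, 0.2714, 0.0602]
ee_rot: [0.0, 0.982, 0.19, 0.0]
contact_force: [0.8, -0.5, -0.6]
width: 0.0191
gripper_force: 59.2
```

Call:
{"fn": "move_arm", "kwargs": {"steps": [0,0,0,0,0,-0.001,-1,0,0,0,0,0,-0.002,-1,0,0,0,0,0,-0.003,-1,0,0,0,0,0,-0.004,-1,0,0,0,0,0,-0.005,-1,0,0,0,0,0,-0.006,-1,0,0,0,0,0,-0.006,-1,0,0,0,0,0,-0.006,-1,0,0,0,0,0,-0.006,-1,0,0,0,0,0,-0.006,-1]}}

```text
clock: 8.2
position: [0.5626, 0.2716, 0.0558]
ee_rot: [-0.0, 0.982, 0.19, 0.001]
contact_force: [-0.8, 0.3, 7.3]
width: 0.0191
gripper_force: 59.8
```

Call:
{"fn": "move_arm", "kwargs": {"steps": [0,0,0,0,0,0.001,0.2,0,0,0,0,0,0.001,0.2,0,0,0,0,0,0.001,0.2,0,0,0,0,0,0.001,0.2,0,0,0,0,0,0.02,0.2,0,0,0,0,0,0.06,0.2,0,0,0,0,0,0.1,0.2,0,0,0,0,0,0.15,0.2,0,0,0,0,0,0.19,0.2,0,0,0,0,0,0.19,0.2]}}

```text
clock: 9.2
position: [0.5654, 0.2725, 0.2513]
ee_rot: [-0.001, 0.982, 0.19, 0.007]
contact_force: [0.4, 0.3, 0.2]
width: 0.0514
gripper_force: 0.0
```

```bash
python3 - <<'E'
from h import *
i=grab('wrist','w3'); st=manip.get_state(); p=st['position'];print(p,st['qpos'],st['width'])
for n,X in dict(cor=[.6304,.2425,0],corTop=[.6304,.2425,.03],knob=[.5631,.2717,.066]).items(): print(n,proj(i,X))
E
```

```text
[0.56382269 0.27191588 0.24790502] [ 3.38346037e-01  3.49329093e-01  1.39715387e+00 -1.42170914e-04
  1.38783979e+00  1.52738855e+00] 0.051317819653294294
cor [290.53873874 125.35997835]
corTop [293.71661015 127.37719172]
knob [252.78907267 173.81020051]
```

View pics/w3.png

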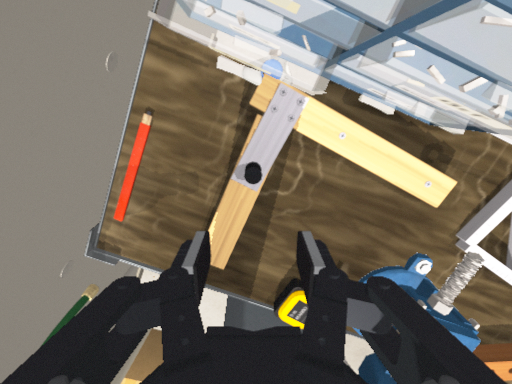

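The pin is home, with its knob foot on the plate at (253,173). The plate's inner edge runs from (300,120) to (437,206). I'll fit its edges to get the corner and yaw.

```bash
cat >> h.py <<'E'
def edge(i,a,b,z,w=6,n=40):
    a,b=np.array(a,float),np.array(b,float); d=(b-a)/np.linalg.norm(b-a); nn=np.array([-d[1],d[0]])
    g=cv2.GaussianBlur(i['pixels'],(0,0),1.0).astype(np.float32).sum(2); s=np.arange(-w,w+.01,.25); P=[]
    for f in np.linspace(0,1,n):
        q=a+(b-a)*f+s[:,None]*nn; v=cv2.remap(g,q[:,:1].astype(np.float32),q[:,1:].astype(np.float32),cv2.INTER_LINEAR)[:,0]
        k=np.abs(np.gradient(v)).argmax(); P.append(ray(i,*q[k],z)[:2])
    P=np.array(P); 
    for _ in range(3):
        vx,vy,x,y=cv2.fitLine(P.astype(np.float32),cv2.DIST_HUBER,0,.001,.001).ravel(); r=(P[:,0]-x)*-vy+(P[:,1]-y)*vx; P=P[np.abs(r)<max(.0015,2*r.std())]
    return np.array([x,y]),np.degrees(np.arctan2(vy,vx)),len(P),r.std()
E
python3 - <<'E'
from h import *
i=load('w3')
for n,a,b,z in(('plate inner',(310,126),(428,201),.03),('plate outer',(318,106),(445,178),.03),('jp right',(300,108),(268,166),.034),('stud right',(258,196),(226,258),.029),('stud left', (240,190),(216,238),.029)): print(n,edge(i,a,b,z))
c,h,_,_=edge(i,(310,126),(428,201),.03)
print('x at y=.2425', c[0]+(.2425-c[1])/np.tan(np.radians(h)))
print('hole', ray(i,253,173,.066))
E
```

```text
plate inner (array([0.61597663, 0.11321057], dtype=float32), np.float32(82.94184), 32, np.float64(0.0006313590903755931))
plate outer (array([0.6610055 , 0.13066767], dtype=float32), np.float32(84.01579), 40, np.float64(0.00022344881789506196))
jp right (array([0.61413914, 0.24618934], dtype=float32), np.float32(-5.6021366), 32, np.float64(0.0006795336695591714))
stud right (array([0.47655663, 0.25175443], dtype=float32), np.float32(-1.295662), 40, np.float64(0.00037917385994722433))
stud left (array([0.4978548 , 0.27031013], dtype=float32), np.float32(-2.2381647), 31, np.float64(0.0005221354121756115))
x at y=.2425 0.6319846
hole [0.56413053 0.27184033 0.066     ]
```

Call:
{"fn": "move_arm", "kwargs": {"steps": [0,0,0.022,0.005,-0.01,0.03,0.2,0,0,0.044,0.01,-0.03,0.05,0.2,0,0,0.066,0.015,-0.05,0.05,0.2,0,0,0.088,0.02,-0.08,0.05,0.2,0,0,0.11,0.02,-0.11,0.05,0.2,0,0,0.132,0.025,-0.14,0.05,0.2,0,0,0.154,0.025,-0.17,0.05,0.2,0,0,0.176,0.03,-0.2,0.05,0.2,0,0,0.198,0.03,-0.23,0.05,0.2,0,0,0.22,0.03,-0.25,0.05,0.2]}}

```text
clock: 10.25
position: [0.5914, 0.0193, 0.292]
ee_rot: [-0.001, 0.634, 0.773, -0.001]
contact_force: [0.5, -0.1, -0.4]
width: 0.0512
gripper_force: 0.0
```

Call:
{"fn": "move_arm", "kwargs": {"steps": [0,0,0.022,0,-0.02,0,0.2,0,0,0.044,0,-0.04,0,0.2,0,0,0.066,0.005,-0.06,0,0.2,0,0,0.088,0.005,-0.08,0,0.2,0,0,0.11,0.01,-0.1,0,0.2,0,0,0.132,0.01,-0.12,0,0.2,0,0,0.154,0.015,-0.14,0,0.2,0,0,0.176,0.015,-0.16,0,0.2,0,0,0.198,0.02,-0.17,0,0.2,0,0,0.22,0.02,-0.17,0,0.2]}}

```text
clock: 11.25
position: [0.6119, -0.1503, 0.2916]
ee_rot: [-0.002, -0.004, 1.0, 0.0]
contact_force: [-0.9, -1.2, 0.6]
width: 0.0514
gripper_force: 0.0
```

Call:
{"fn": "move_arm", "kwargs": {"steps": [0,0,0.022,0,0,-0.02,0.2,0,0,0.044,0,0,-0.04,0.2,0,0,0.066,0,0,-0.06,0.2,0,0,0.08,0,0,-0.06,0.2,0,0,0.08,0,0,-0.06,0.2,0,0,0.08,0,0,-0.06,0.2,0,0,0.08,0,0,-0.06,0.2,0,0,0.08,0,0,-0.06,0.2,0,0,0.08,0,0,-0.06,0.2,0,0,0.08,0,0,-0.06,0.2]}}

```text
clock: 12.25
position: [0.6123, -0.1486, 0.2346]
ee_rot: [0.0, -0.251, 0.968, -0.0]
contact_force: [-0.6, 0.3, 0.4]
width: 0.0514
gripper_force: 0.0
```

```bash
python3 - <<'E'
from h import *
i=grab('wrist','w4'); st=manip.get_state(); p=st['position'];print(p,st['qpos'],st['width'],st['ee_rot'],-i['R'].T@i['t'])
print(proj(i,[.618,-.152,.022]))
E
```

```text
[ 0.61228622 -0.14863978  0.23455774] [-3.48569845e-01  3.66004920e-01  1.40448738e+00  8.19496373e-05
  1.37075110e+00 -2.42664459e+00] 0.051413506875206204 [ 1.66656187e-04 -2.50920511e-01  9.68007678e-01 -6.58252416e-05] [ 0.53990073 -0.18858546  0.35963479]
[248.86618912 167.09051062]
```

View pics/w4.png

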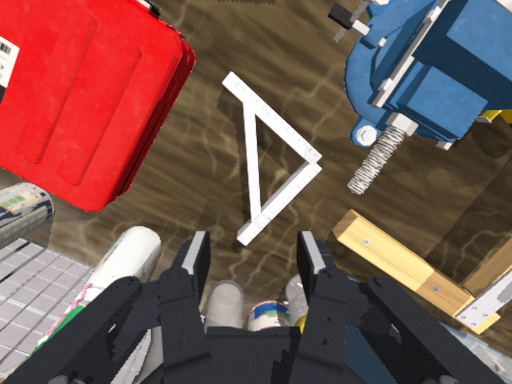

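The square lies with its corner at about (321,160), leg ends at (231,75) and (242,241), and its brace from (249,112) to (258,212). Next I'll fit its edges.

```bash
python3 - <<'E'
from h import *
i=load('w4')
A=edge(i,(310,147),(245,82),.022,5);B=edge(i,(315,175),(255,236),.022,5)
C=edge(i,(244,118),(251,205),.022,4);D=edge(i,(257,120),(261,200),.022,4)
for e in(A,B,C,D):print(e)
L=lambda e:np.array([np.cos(np.radians(e[1])),np.sin(np.radians(e[1]))])
k=np.linalg.solve(np.c_[L(A),-L(B)],B[0]-A[0]); o=A[0]+k[0]*L(A); print('corner',o)
print('yawA(-x)',A[1],'yawB(-y)',B[1])
x=A[1]%180; y=(B[1]-90)%180; yaw=(x+y)/2; print('yaw',x,y)
r=np.radians(yaw); R=np.array([[np.cos(r),-np.sin(r)],[np.sin(r),np.cos(r)]]); b=o+R@[-.07,-.07]; print('brace',b,'mid CD',(C[0]+D[0])/2,'diag',yaw+45)
print('brace dir check', (R.T@(np.array([C[0],D[0]])-o).T))
E
```

```text
(array([ 0.54200065, -0.15554537], dtype=float32), np.float32(77.82701), 40, np.float64(0.00019355195843561823))
(array([ 0.6448328 , -0.08358078], dtype=float32), np.float32(-12.068341), 40, np.float64(0.00026919856320494135))
(array([ 0.61760914, -0.15515846], dtype=float32), np.float32(32.75701), 40, np.float64(0.00037778062817725384))
(array([ 0.6076081 , -0.14477886], dtype=float32), np.float32(32.652905), 40, np.float64(0.0003131485770000435))
corner [ 0.5613736  -0.06573692]
yawA(-x) 77.82701 yawB(-y) -12.068341
yaw 77.82701 77.931656
brace [ 0.61511513 -0.14887444] mid CD [ 0.6126086  -0.14996865] diag 122.87933
brace dir check [[-0.07562027 -0.06757199]
 [-0.07375788 -0.06180034]]
```

Call:
{"fn": "move_arm", "kwargs": {"steps": [0,0,0.005,0.001,0,-0.03,0.2,0,0,0.01,0.002,0,-0.07,0.2,0,0,0.0105,0.002,0,-0.11,0.2,0,0,0.0105,0.002,0,-0.14,0.2,0,0,0.0105,0.002,0,-0.16,0.2,0,0,0.0105,0.002,0,-0.18,0.2,0,0,0.0105,0.002,0,-0.195,0.2,0,0,0.0105,0.002,0,-0.205,0.2,0,0,0.0105,0.002,0,-0.21,0.2,0,0,0.0105,0.002,0,-0.21,0.2]}}

```text
clock: 13.3
position: [0.6141, -0.1486, 0.024]
ee_rot: [-0.0, -0.283, 0.959, 0.0]
contact_force: [0.0, 0.2, 0.5]
width: 0.0511
gripper_force: 0.0
```

Call:
{"fn": "move_arm", "kwargs": {"steps": [0,0,0,0,0,0,-1,0,0,0,0,0,0,-1,0,0,0,0,0,0,-1,0,0,0,0,0,0,-1,0,0,0,0,0,0,-1,0,0,0,0,0,0,-1,0,0,0,0,0,0,-1,0,0,0,0,0,0,-1,0,0,0,0,0,0,-1,0,0,0,0,0,0,-1], "squeeze": 80}}

```text
clock: 14.3
position: [0.6148, -0.1488, 0.0255]
ee_rot: [0.001, -0.283, 0.959, -0.0]
contact_force: [-1.1, 0.1, 5.1]
width: 0.0116
gripper_force: 80.6
```

Call:
{"fn": "move_arm", "kwargs": {"steps": [0,0,0,0,0,0.01,-1,0,0,0,0,0,0.02,-1,0,0,0,0,0,0.03,-1,0,0,0,0,0,0.04,-1,0,0,0,0,0,0.05,-1,0,0,0,0,0,0.05,-1,0,0,0,0,0,0.05,-1,0,0,0,0,0,0.05,-1,0,0,0,0,0,0.05,-1,0,0,0,0,0,0.05,-1]}}

```text
clock: 15.3
position: [0.614, -0.1485, 0.0738]
ee_rot: [-0.0, -0.283, 0.959, 0.0]
contact_force: [0.6, -0.0, -4.2]
width: 0.0116
gripper_force: 79.7
```

```bash
python3 - <<'E'
from h import *
i=grab('wrist','w5'); st=manip.get_state(); p=st['position'];print(p,st['width'],st['ee_rot'],st['contact_force'],st['moment'],st['qpos'])
j=grab('side','s5')
M=np.zeros((384,800,3),np.uint8);M[:,:400]=i['pixels'][:,60:460];M[:,400:]=cv2.resize(j['pixels'][120:312,150:350],(400,384));cv2.imwrite('pics/m5.png',M)
E
```

```text
[ 0.61399976 -0.14855316  0.0738532 ] 0.01188380698010642 [-3.82476459e-04 -2.82800210e-01  9.59178709e-01  3.14077787e-04] [-0.76528056 -0.33939555 -3.7544102 ] [-0.06796562 -0.05642578  0.01009756] [-3.47492741e-01  4.95002359e-01  1.61959926e+00  6.15973703e-05
  1.02797944e+00 -2.49174547e+00]
```

View pics/m5.png

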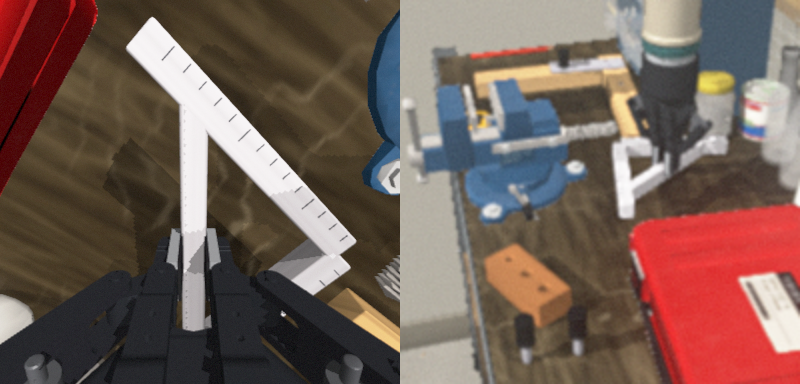

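The square is held level at mid-brace; in the wrist half the leg runs from (150,30) to (350,240). The force reading of about -3.8 N fits its weight. Now I'll carry it over the vise at height while turning it -84°.

Call:
{"fn": "move_arm", "kwargs": {"steps": [0,0,0,0,0,0.03,-1,0,0,0,0,0,0.06,-1,0,0,0,0,0,0.1,-1,0,0,0,0,0,0.14,-1,0,0,0,0,0,0.17,-1,0,0,0,0,0,0.19,-1,0,0,-0.015,0,0.02,0.19,-1,0,0,-0.03,0,0.04,0.19,-1,0,0,-0.05,0,0.06,0.19,-1,0,0,-0.07,0,0.08,0.19,-1]}}

```text
clock: 16.4
position: [0.6139, -0.0679, 0.2641]
ee_rot: [-0.0, -0.064, 0.998, 0.0]
contact_force: [-0.3, 0.5, -3.7]
width: 0.0117
gripper_force: 79.5
```

Call:
{"fn": "move_arm", "kwargs": {"steps": [0,0,-0.02,-0.01,0.025,0,-1,0,0,-0.04,-0.02,0.05,0,-1,0,0,-0.06,-0.03,0.08,0,-1,0,0,-0.08,-0.04,0.11,0,-1,0,0,-0.1,-0.05,0.14,0,-1,0,0,-0.12,-0.06,0.17,0,-1,0,0,-0.14,-0.07,0.195,0,-1,0,0,-0.155,-0.08,0.21,0,-1,0,0,-0.163,-0.088,0.221,0,-1,0,0,-0.163,-0.088,0.221,0,-1]}}

```text
clock: 17.4
position: [0.5247, 0.1537, 0.2642]
ee_rot: [-0.001, 0.43, 0.903, -0.0]
contact_force: [1.0, 0.0, -3.1]
width: 0.012
gripper_force: 79.6
```

```bash
python3 - <<'E'
from h import *
i=grab('wrist','w6'); st=manip.get_state(); p=st['position'];q=st['ee_rot'];print(p,st['width'],q,st['contact_force'],'yheading',2*np.degrees(np.arctan2(q[2],q[1]))-90,st['qpos'])
# predicted square corner pixels for edges
r=np.radians(-6);R=np.array([[np.cos(r),-np.sin(r)],[np.sin(r),np.cos(r)]])
for n,s in dict(c=(0,0),ax=(-.165,0),ay=(0,-.165),ix=(-.165,-.018)).items():
    w=p[:2]+R@(np.array(s)+.07); print(n,proj(i,[*w,p[2]-.0035]))
E
```

```text
[0.5257145 0.1527002 0.2642931] 0.011517395350652658 [ 3.56100610e-05  4.29494666e-01  9.03069368e-01 -2.15910458e-04] [ 0.25688602 -0.33227749 -2.669135  ] yheading 39.12900934706278 [ 1.55824169e-01  2.25755021e-01  1.53476029e+00 -4.03888772e-04
  1.38126230e+00 -5.27029747e-01]
c [431.11442224 257.17007046]
ax [211.83205265  14.68820147]
ay [227.53707845 401.36031337]
ix [183.77194172  48.60631873]
```

```bash
python3 - <<'E'
from h import *
i=load('w6'); p=np.array([.5257,.1527,.2643]); z=p[2]-.0035
r=np.radians(-6);R=np.array([[np.cos(r),-np.sin(r)],[np.sin(r),np.cos(r)]])
def px(s): return proj(i,[*(p[:2]+R@(np.array(s)+.07)),z])
for n,a,b in(('x outer',(-.02,0),(-.155,0)),('x inner',(-.09,-.018),(-.11,-.018)),('tip',(-.165,-.003),(-.165,-.015)),):
    for w in(8,14):
        e=edge(i,px(a),px(b),z,w); print(n,w,'local',R.T@(e[0]-p[:2])-.07,'yaw',e[1],e[2],e[3])
print(px((-.165,0)))
E
```

```text
x outer 8 local [-0.10040462 -0.00029526] yaw -6.085311 36 0.00038050061566840225
x outer 14 local [-0.11073032 -0.0001589 ] yaw -5.718632 30 0.0006571907775341225
x inner 8 local [-0.09960256 -0.01757965] yaw -6.2833414 40 0.00010177165396435783
x inner 14 local [-0.10120715 -0.01758016] yaw -5.5806465 33 0.00011339160064953608
tip 8 local [-0.16500001 -0.00939311] yaw 83.94238 40 8.911926297314124e-05
tip 14 local [-0.16500001 -0.00939311] yaw 83.94238 40 8.911926297314124e-05
[211.80129232  14.65842379]
```

The square sits in the hand as modelled, with yaw -6.0° and its leg edges within 0.5 mm. I'll lower it.

Call:
{"fn": "move_arm", "kwargs": {"steps": [0,0,0,0,0,-0.04,-1,0,0,0,0,0,-0.08,-1,0,0,0,0,0,-0.12,-1,0,0,0,0,0,-0.16,-1,0,0,0,0,0,-0.19,-1,0,0,0,0,0,-0.21,-1,0,0,0,0,0,-0.225,-1,0,0,0,0,0,-0.233,-1,0,0,0,0,0,-0.237,-1,0,0,0,0,0,-0.237,-1]}}

```text
clock: 18.45
position: [0.5267, 0.152, 0.0273]
ee_rot: [0.0, 0.431, 0.902, 0.0]
contact_force: [0.3, 0.5, -3.0]
width: 0.0114
gripper_force: 79.4
```

Call:
{"fn": "move_arm", "kwargs": {"steps": [0,0,0,0,0,-0.001,-1,0,0,0,0,0,-0.0025,-1,0,0,0,0.003,0.003,-0.0025,-1,0,0,0,0.006,0.005,-0.0025,-1,0,0,0,0.01,0.008,-0.0025,-1,0,0,0,0.014,0.011,-0.0025,-1,0,0,0,0.018,0.015,-0.0025,-1,0,0,0,0.021,0.018,-0.0025,-1,0,0,0,0.021,0.018,-0.0025,-1,0,0,0,0.021,0.018,-0.0025,-1]}}

```text
clock: 19.45
position: [0.5481, 0.1709, 0.0255]
ee_rot: [0.001, 0.431, 0.903, 0.001]
contact_force: [-1.9, -1.3, 4.8]
width: 0.012
gripper_force: 80.6
```

Call:
{"fn": "move_arm", "kwargs": {"steps": [0,0,0,0.001,0,0.0005,-1,0,0,0,0.002,0,0.0005,-1,0,0,0,0.003,0,0.0005,-1,0,0,0,0.004,0,0.0005,-1,0,0,0,0.005,0,0.0005,-1,0,0,0,0.006,0,0.0005,-1,0,0,0,0.007,0,0.0005,-1,0,0,0,0.007,0,0.0005,-1,0,0,0,0.007,0,0.0005,-1,0,0,0,0.007,0,0.0005,-1]}}

```text
clock: 20.45
position: [0.5508, 0.1708, 0.0255]
ee_rot: [-0.003, 0.431, 0.902, -0.001]
contact_force: [-9.9, 0.7, 10.1]
width: 0.0115
gripper_force: 81.3
```

Call:
{"fn": "move_arm", "kwargs": {"steps": [0,0,0,0,0.002,0.0005,-1,0,0,0,0,0.004,0.0005,-1,0,0,0,0,0.006,0.0005,-1,0,0,0,0,0.007,0.0005,-1,0,0,0,0,0.008,0.0005,-1,0,0,0,0,0.009,0.0005,-1,0,0,0,0,0.01,0.0005,-1,0,0,0,0,0.011,0.0005,-1,0,0,0,0,0.012,0.0005,-1,0,0,0,0,0.012,0.0005,-1]}}

```text
clock: 21.45
position: [0.5517, 0.1797, 0.0255]
ee_rot: [-0.001, 0.43, 0.903, -0.003]
contact_force: [-5.0, -8.2, 6.7]
width: 0.0115
gripper_force: 80.8
```

```bash
cat > m.py <<'E'
from h import *
import sys
i=grab('wrist',sys.argv[1]); st=manip.get_state(); p=st['position'];q=st['ee_rot'];print(p,q,st['contact_force'],st['moment'],'yh',2*np.degrees(np.arctan2(q[2],q[1]))-90)
hd=np.degrees(2*np.arctan2(q[2],q[1]))-90-45; r=np.radians(hd);R=np.array([[np.cos(r),-np.sin(r)],[np.sin(r),np.cos(r)]])
print('sq corner by tcp',p[:2]+R@[.07,.07],'yaw',hd)
r=np.radians(-6);Q=np.array([[np.cos(r),-np.sin(r)],[np.sin(r),np.cos(r)]])
c=np.array([.6304,.2425]); hole=np.array([.5631,.2717])
for n,a,b,z,w in(('stud outer',(-.11,.044),(-.22,.044),.029,8),('stud end',(-.234,.005),(-.234,.04),.029,12),('sq inner x',(-.09,-.018),(-.145,-.018),.022,5),('sq outer y',(-.0,-.06),(0,-.155),.022,5),('plate top outer',(.044,-.07),(.044,-.22),.03,5)):
    A=[proj(i,[*(c+Q@np.array(s)),z]) for s in(a,b)]
    try: e=edge(i,*A,z,w); print(n,np.round(A,0).tolist(),'plate frame',Q.T@(e[0]-c),'yaw',e[1],e[2],e[3])
    except Exception as x: print(n,A,x)
E
python3 m.py w7
```

```text
[0.55169941 0.17971142 0.02548533] [-0.00145339  0.42997407  0.90283371 -0.00338716] [-6.02179325 -9.14230701  5.97579066] [-1.44938795  0.8478112  -0.02116148] yh 39.067800093941855
sq corner by tcp [0.62855916 0.24210196] yaw -5.932199906058145
stud outer [[389.0, 30.0], [177.0, -258.0]] plate frame [-0.17222802  0.04155431] yaw -6.3371096 35 3.762087380294202e-09
stud end [[68.0, -177.0], [132.0, -293.0]] plate frame [-0.23705916  0.02115402] yaw 83.51659 40 2.101750959564593e-09
sq inner x [[303.0, 167.0], [221.0, 82.0]] plate frame [-0.1166646  -0.01928045] yaw -6.107229 34 0.0004025970935758981
sq outer y [[349.0, 317.0], [240.0, 393.0]] plate frame [ 0.000572   -0.10277093] yaw 87.889534 34 0.002042966831540988
plate top outer [[385.0, 375.0], [221.0, 476.0]] plate frame [ 0.04872344 -0.164502  ] yaw 84.333694 37 0.0003110561763817359
```

```bash
python3 - <<'E'
from h import *
t=grab('top','t7'); w=load('w7')
A=cv2.resize(t['pixels'][145:250,150:255],(416,416),interpolation=cv2.INTER_CUBIC)
M=np.zeros((416,800,3),np.uint8); M[:,:416]=A; M[:384,416:]=w['pixels'][:,128:512]; cv2.imwrite('pics/m7.png',M)
E
```

```text
(no output)
```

View pics/m7.png

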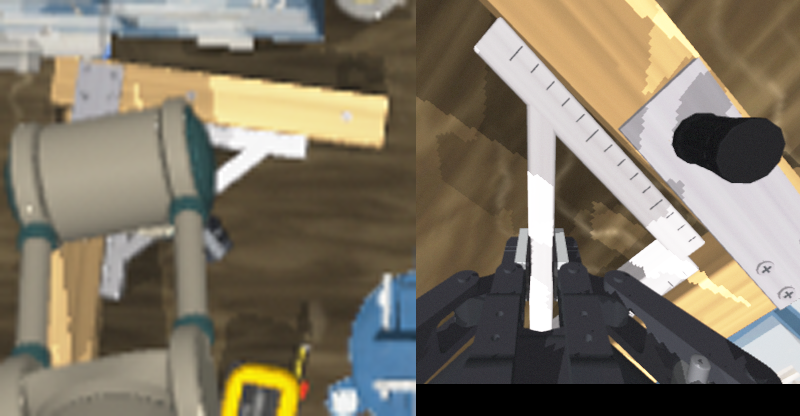

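The wrist half shows the square's leg lying along the stud with only a thin, even dark strip between (500,17) and (620,135). The knob is seated at (730,145). The top half shows the square in the corner. I'll measure the stud's angle from its edges.

```bash
python3 - <<'E'
from h import *
i=load('w7'); c=np.array([.6304,.2425]); r=np.radians(-6);Q=np.array([[np.cos(r),-np.sin(r)],[np.sin(r),np.cos(r)]])
px=lambda a,z:proj(i,[*(c+Q@np.array(a)),z])
for n,a,b,z,w in(('stud in',(-.165,0),(-.105,0),.029,4),('sq out',(-.155,0),(-.06,0),.022,4),('sq in',(-.15,-.018),(-.095,-.018),.022,4),('jp end',(-.096,.008),(-.096,.018),.034,5),('jp inner',(-.09,.002),(-.02,.002),.034,5),('stud out',(-.14,.044),(-.105,.044),.029,5)):
    e=edge(i,px(a,z),px(b,z),z,w); print(n,px(a,z).round(),px(b,z).round(),Q.T@(e[0]-c),e[1]+6,e[2],e[3])
# gradient profile across at 3 stations
g=cv2.GaussianBlur(i['pixels'],(0,0),.7).sum(2).astype(int) if 0 else i['pixels'].astype(int).sum(2)
for x in(-.155,-.14,-.125,-.11):
    print(x,[int(g[int(round(v)),int(round(u))]) for u,v in(px((x,y),.025) for y in np.arange(-.006,.0125,.0015))])
E
```

```text
stud in [213.   7.] [313. 119.] [-0.13385257 -0.00026405] 2.326115 40 7.591952793961336e-05
sq out [233.  32.] [369. 183.] [-0.10676513 -0.00176527] -0.1663146 40 7.790736851136816e-05
sq in [213.  74.] [296. 160.] [-0.11903622 -0.01925131] -0.046828747 33 0.0004106064062714051
jp end [344. 122.] [363. 105.] [-0.09723904  0.01375742] 90.7688 40 6.874231572589065e-05
jp inner [342. 142.] [432. 243.] [-0.04269728  0.00229076] -0.040946484 38 0.0003952904745010678
stud out [341. -34.] [396.  40.] [-0.12463111  0.04527099] -1.8380685 38 0.0004275509443964508
-0.155 [673, 673, 668, 304, 513, 501, 484, 490, 497, 497, 497, 502, 483]
-0.14 [666, 671, 657, 313, 482, 512, 495, 494, 496, 500, 501, 506, 494]
-0.125 [665, 672, 642, 309, 350, 520, 511, 502, 497, 505, 512, 510, 505]
-0.11 [659, 668, 651, 175, 311, 522, 513, 506, 496, 505, 514, 510, 507]
```

The stud still leans about 2.3° relative to the plate, and the square needs a few more mm in +y. I'll push harder.

Call:
{"fn": "move_arm", "kwargs": {"steps": [0,0,0,0,0.001,0.0005,-1,0,0,0,0,0.002,0.0005,-1,0,0,0,0,0.003,0.0005,-1,0,0,0,0,0.004,0.0005,-1,0,0,0,0,0.005,0.0005,-1,0,0,0,0,0.006,0.0005,-1,0,0,0,0,0.006,0.0005,-1,0,0,0,0,0.006,0.0005,-1,0,0,0,0,0.006,0.0005,-1,0,0,0,0,0.006,0.0005,-1]}}

```text
clock: 22.55
position: [0.5521, 0.1845, 0.0255]
ee_rot: [-0.001, 0.43, 0.903, -0.004]
contact_force: [-3.9, -11.9, 3.9]
width: 0.0119
gripper_force: 80.3
```

```bash
cat > m2.py <<'E'
from h import *
import sys
i=grab('wrist',sys.argv[1]); st=manip.get_state();q=st['ee_rot'];print(st['position'],q,st['contact_force'],'yh',2*np.degrees(np.arctan2(q[2],q[1]))-90,st['clock'])
c=np.array([.6304,.2425]); r=np.radians(-6);Q=np.array([[np.cos(r),-np.sin(r)],[np.sin(r),np.cos(r)]])
px=lambda a,z:proj(i,[*(c+Q@np.array(a)),z])
for n,a,b,z,w in(('stud in',(-.165,.001),(-.105,.001),.029,4),('sq out',(-.155,-.001),(-.06,-.001),.022,4),('sq in',(-.15,-.019),(-.095,-.019),.022,4),('jp inner',(-.09,.002),(-.02,.002),.034,5),('stud out',(-.14,.045),(-.105,.045),.029,5)):
    e=edge(i,px(a,z),px(b,z),z,w); print(n,Q.T@(e[0]-c),e[1]+6,e[2],e[3])
g=i['pixels'].astype(int).sum(2)
for x in(-.155,-.14,-.125,-.11):
    print(x,[int(g[int(round(v)),int(round(u))]) for u,v in(px((x,y),.025) for y in np.arange(-.006,.0125,.0015))])
E
python3 m2.py w8
```

```text
[0.55219059 0.18444004 0.02552251] [-7.91703034e-04  4.29679364e-01  9.02971395e-01 -4.20445267e-03] [ -3.9808111  -12.86690518   3.2917789 ] yh 39.105073904995095 22.6
stud in [-0.13370009  0.00221463] 0.11674929 40 0.00016666472464430958
sq out [-0.11426141 -0.00206935] 0.86350775 32 0.00044214313970806395
sq in [-0.12183515 -0.01933625] -0.6481371 40 0.0013064569305184066
jp inner [-0.05360232  0.00169718] -0.08635235 39 0.00044844756829181897
stud out [-0.1187276   0.04672973] 0.21046686 38 0.00017991497746763945
-0.155 [670, 665, 664, 674, 673, 679, 395, 526, 503, 495, 493, 509, 507]
-0.14 [664, 654, 653, 663, 677, 682, 335, 523, 511, 500, 501, 505, 506]
-0.125 [662, 649, 651, 669, 673, 675, 365, 523, 510, 506, 507, 519, 516]
-0.11 [660, 649, 648, 663, 674, 673, 504, 519, 513, 506, 502, 517, 520]
```

Call:
{"fn": "move_arm", "kwargs": {"steps": [0,0,0,0.001,0,0,-1,0,0,0,0.002,0,0,-1,0,0,0,0.003,0,0,-1,0,0,0,0.003,0,0,-1,0,0,0,0.003,0,0,-1,0,0,0,0.003,0,0,-1,0,0,0,0.003,0,0,-1,0,0,0,0.003,0,0,-1,0,0,0,0.003,0,0,-1,0,0,0,0.003,0,0,-1]}}

```text
clock: 23.6
position: [0.5523, 0.1845, 0.0255]
ee_rot: [-0.003, 0.43, 0.903, -0.006]
contact_force: [-9.1, -10.8, 8.7]
width: 0.0118
gripper_force: 80.9
```

```bash
sed -i "s/('sq out',(-.155,-.001),(-.06,-.001),.022,4),('sq in',(-.15,-.019),(-.095,-.019),.022,4)/('sq out',(-.155,.0028),(-.06,.0028),.022,2.5),('sq in',(-.15,-.015),(-.095,-.015),.022,3),('sq tip',(-.165,-.012),(-.165,-.002),.022,6),('plate in',(0,-.03),(0,-.09),.03,5)/" m2.py; python3 m2.py w9; python3 -c "
from h import *
print(manip.get_state()['moment'],manip.get_state()['qd'])"
```

```text
[0.55226886 0.18447182 0.02549526] [-0.00328045  0.42974498  0.90292716 -0.00557011] [ -9.55472578 -11.75266419   7.69372169] yh 39.09610628281092 23.65
stud in [-0.13564496  0.00224125] -0.016361713 40 0.0001593514604741491
sq out [-0.11158752  0.0027811 ] 0.15227127 40 0.0002695992509729713
sq in [-0.11727966 -0.01461404] 0.10711241 36 0.00029448567456001433
sq tip [-0.16563739 -0.00676916] 89.218605 40 8.152106488973388e-05
plate in [ 0.00035247 -0.0637659 ] 90.06843 40 0.0022031365005314055
jp inner [-0.05891291  0.00176549] -0.16955614 40 0.00045557413023773253
stud out [-0.12326763  0.04671421] 0.20498419 38 0.00021729739616574008
-0.155 [669, 661, 660, 677, 677, 678, 359, 523, 504, 491, 495, 510, 507]
-0.14 [665, 658, 653, 670, 676, 678, 338, 520, 505, 500, 499, 515, 505]
-0.125 [658, 653, 656, 667, 674, 673, 379, 524, 506, 497, 502, 509, 506]
-0.11 [658, 648, 644, 660, 674, 671, 352, 518, 510, 510, 509, 513, 515]
[-1.83463696  1.35625534 -0.03264401] [ 0.00183371  0.00077671 -0.00074518 -0.0004609   0.00046609  0.00109457]
```

The measurements agree: stud 0.0°, square about 0.1°, bottom plate about 0°, corner about 3 mm from nominal. The square presses both timbers at about 10 N. I'll hand it in.

```bash
python3 -c "
from h import *
print(manip.sign_off())"
```

```text
the job is handed in; nothing more can be done
None
```

The job is handed in with no verdict returned: the pin is fully home, the stud reads square to within about 0.2°, and the square is still gripped and pressing both timbers at about 10 N; I did not go near the tape measure, nail jar or pencil.

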